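Refit a hot-plate knob on its D-shaft

TASK

After cleaning, the black lever knob of the small white hot plate was only set loosely on its D-shaped shaft, turned the wrong way. Turn it until its red pointer stands over the red mark on the deck, so that it drops over the shaft's flat, then press it straight down until it snaps fully home against the deck. Do not knock over or push about the spice jar on the right and the tin behind, and let go of the knob at the end.

Things in the scene. Friction and masses are not known exactly. Their poses are not given: they have to be found in the camera images.
- hob: White single hot plate, fixed to the worktop, 200 (x) x 340 (y) mm, deck 60 mm above the worktop; dark cooking plate 160 mm across, top 70 mm high, at its +y side. Origin: under its centre, on the worktop; z up, -x towards its front. The D-shaft stands on the deck at (0, -100) mm of this frame.
- shaft (a point): Axis of the brass D-shaft at deck height; axes as the hot plate's. The shaft is upright, greased, does not turn, 24 mm across, 18 mm high, top bevelled, flat 5 mm from the axis facing -x. A 10 mm round pin goes on up to 46 mm above the deck and centres the loose knob. Two steel spring catches, 13 mm high, stand on the deck at its +y and -y sides, 24 to 47 mm off.
- mark (a point): Point at deck height 50 mm from the shaft axis towards -x of the hot plate. The red mark on the deck is a line 7 mm wide that runs on outward from here (60 to 86 mm from the axis): the pointer belongs over it.
- knob: Loose black lever knob, 0.1 to 0.16 kg, 52 mm high. Origin: centre of its underside; z up, pointer at its -x end. Foot 52 mm across, hub 42; lever bar 104 mm long (x, 52 each way), 18 wide, 26 to 52 mm above the underside. Its D-bore (1.2 mm clearance) has its flat to the pointer. It starts a little askew on the D-shaft's top, 18 mm above the deck, turned 0.6 to 1.4 rad anticlockwise from above.
- knob_top (a point): Centre of the knob's flat top, on its axis, 52 mm above its underside: the place to press. When aligned (within about 0.15 rad) the knob drops until its foot rests on the catches, 10 mm above the deck; from there a push of about 5 to 18 N snaps it past them onto the deck. This point is then 112 mm above the worktop.
- knob_pointer (a point): Pointer end of the lever (red stripe on top), 50 mm from the knob's axis along its -x, 39 mm above its underside (middle of the lever's height).
- spice_jar: Glass spice jar with a green cap, 46 mm across, 106 mm high, loose, standing to the right of the hot plate. Origin: centre of its underside. Leave it alone.
- tin: Low food tin, 75 mm across, 58 mm high, loose, standing behind the hot plate. Origin: centre of its underside. Leave it alone.
Things that resemble listed ones, but are neither listed nor needed, are in the scene too. There is more than one size of the knob; the job needs the larger.

How it is judged:
By the outcome, as a careful person would: the job done as asked, in the order asked, and still so for the second after the job is handed in, with the robot touching nothing.
It also fails if it takes over 38 s, if anything falls off the work surface, if the arm or the gripper's body presses on something with over 40 N, if the wrist force passes 120 N, or if a joint passes its speed limit or range.

ROBOT

A 6-joint arm with a two-finger parallel gripper is mounted at the origin on a cart in front of the work surface, level with it; the furniture and walls round the work are solid. World frame = base frame: x ahead of the robot, y to its left, z up, the work surface at z = 0. Lengths are in m, angles in rad, forces in N, time in s.
With the tool pointing down it reaches from about 0.375 to 0.975 m from the base axis. Payload 3.8 kg.
Tool frame: the origin (TCP) lies midway between the tips of the shut fingers; the grasp point (between the pads) lies 19 mm behind it; z points along the fingers, y is the line along which they close (so a half turn about z gives the same grasp; the last joint's range is limited). The gripper opens to 85 mm and grips with 20 to 120 N. Pads are 22 mm wide; open, the fingers measure 114 mm over their backs; the gripper's body (76 mm by 85 mm) begins 54 mm behind the grasp point. The pads swing forward as they close: fully open they stand 13 mm farther back than shut.
Start: joints at [-1.303, 0.264, 1.604, -0, 1.274, -0.037], TCP at [0.203, -0.644, 0.231] pointing down, gripper open.
Joint ranges: [-2.63, 2.63], [-0.94, 2.18], [0.31, 2.57], [-1.31, 4.45], [0, 2.66], [-2.55, 2.55]. Speed limits (rad/s): [2.57, 2.57, 3.14, 3.14, 3.14, 3.14].

INTERFACE

Orientations are given as a rotation vector (axis times angle).
In Python, from workcell import status, read_camera, workorder, masks_of gives the robot as it stands.
- The arm moves only by the tool drive_tool, never from a script. Its argument "rows" is a list of rows, each a list of 7 numbers: the turn, a rotation vector about the tool's x, y, z in degrees, then the shift along the tool's x, y, z in m, then the opening, from 0 (shut) to 1 (fully open). In form: [[ax, ay, az, tx, ty, tz, claw], ...]. A call has 1 to 8 rows; each row shifts and turns the commanded pose from where the row before left it, along the tool's axes as they then stand; what a row does not reach is not made up. A row lasts 1/12 s, in which the tool goes at most 41.7 mm and 7.16 degrees, less where a joint would pass 70% of its speed; a pose out of reach is approached as far as the arm can. A call is refused whole if a number of a shift passes 0.0417 or a number of a turn 7.16, either way. A call with a gripper value outside its range is refused whole. The fingers move at their own pace and stop on an object; "force" is the grip in N (left out, the last holds). Time passes only in rows, so rows that do not move let the fingers close. It gives the time, the measured TCP pose, the force, the opening and the grip force at its end, in the units of the state.
- status.read_state(): the state, without advancing time (a new reading comes with each control period).
- read_camera(name): name is "side" or "top"; returns a dict with "color" (400x640x3 uint8, red, green, blue), "intrinsics" (3x3 intrinsics, pixels), "world_from_camera" (4x4, takes a point from camera to world coordinates). Camera axes: x right, y up, looking along -z (the intrinsics and any distortion apply to the point x, -y, -z); pixel columns grow to the right and rows downward; lengths in m; the calibration is good to about 2 mm. A picture is of the moment at which its call begins. There is no depth.
- workorder.finish_job(): hands the job in; it is judged then, once.
Trained networks look in a picture, given as the dict that the camera call returned (one of the last four; its "shot" number tells which), for a name from the list of things; names that differ only in an ending like _2 or _b are one class to them, and where a whole thing is asked for, a point or a joint stands for the part that bears it (a point fixed in the world has none). Each returns a list of dicts, best first, with "score" (0 to 1); they miss things now and then, are a little off and sometimes report something else, mostly with a low value. They report only what shows in the picture. A call takes as long as a camera call. They do not tell look-alikes from the thing itself.
- masks_of(picture, name): "mask" (400x640 bool, what is visible of it) and "bbox" ([left, top, right, bottom] in pixels, round what is visible of it).
The state is a dict: "time": time; "q": joint angles; "joint_vel": joint speeds; "joint_torque": joint torques, N m; "tool_pos": TCP position; "tcp_rot": TCP orientation; "wrist_force": force on the tool from outside, world axes, zero at the start; "torque": the same for the moment, N m; "width": opening from 0.0 (shut) to 1.0 (fully open); "grip_force": force on a finger pad.
Only numpy, scipy, OpenCV 4.12 (cv2) and the standard library are available. Lean on these libraries where they do the work, as an engineer would, in place of code of your own. Each camera call takes 0.05 s, during which the arm holds its last target. There are 200 camera calls.

## Working session

There is one attempt and no reset: what is moved stays moved. The work goes in short steps, Python scripts to look and compute and a tool call to move; the robot and the scene stay as the last step left them, time stands still between calls to the robot, and variables do not carry over. Pictures are saved under pics/ and viewed, at most 10 in all, crops included, and the job is handed in when it is done.

Besides the shell and the picture viewer there is one more tool, called after ">>>" as name([rows], argument=value, ...), one row to a line, values as JSON. drive_tool: Moves the arm, as the interface text tells. Its arguments: {"type":"object","properties":{"rows":{"type":"array"},"force":{"type":"number"}},"required":["rows"]}

```bash
mkdir -p pics
cat > h.py <<'E'
import numpy as np,cv2
from workcell import status,read_camera,workorder,masks_of
from scipy.spatial.transform import Rotation as R
def pix2z(c,u,v,z):
    K=np.array(c["intrinsics"]);T=np.array(c["world_from_camera"])
    p=np.linalg.solve(K,[u,v,1.]);d=T[:3,:3]@np.array([p[0],-p[1],-p[2]]);o=T[:3,3]
    return o+d*(z-o[2])/d[2]
def proj(c,P):
    K=np.array(c["intrinsics"]);T=np.array(c["world_from_camera"])
    q=T[:3,:3].T@(np.array(P)-T[:3,3]);p=K@np.array([q[0],-q[1],-q[2]]);return p[:2]/p[2]
def save(c,n): cv2.imwrite("pics/"+n,c["color"][:,:,::-1])
E
python3 - <<'E'
from h import *
a=[]
for n in("top","side"):
    c=read_camera(n);a.append(c["color"][:,:,::-1]);save(c,n+"0.png");print(n,c.keys(),np.round(c["world_from_camera"],3).tolist(),np.array(c["intrinsics"]).tolist())
    for k in("knob","hob","spice_jar","tin"):
        for m in masks_of(c,k):
            ys,xs=np.nonzero(m["mask"]);print(k,m["score"],m["bbox"],xs.mean().round(1),ys.mean().round(1))
print(status.read_state())
E
```

```text
top dict_keys(['color', 'intrinsics', 'world_from_camera', 'shot']) [[-0.019, 0.98, -0.198, 0.345], [-1.0, -0.018, 0.008, 0.267], [0.005, 0.198, 0.98, 1.237], [0.0, 0.0, 0.0, 1.0]] [[493.1597122468957, 0.0, 316.9521066402847], [0.0, 493.1597122468957, 194.914687498593], [0.0, 0.0, 1.0]]
knob 0.67 [325.2, 211.9, 371.6, 246.1] 348.1 228.1
knob 0.54 [171.9, 228.6, 206.3, 244.6] 188.5 235.3
hob 0.8 [228.8, 184.1, 389.0, 306.6] 305.2 245.9
spice_jar 0.89 [421.7, 226.4, 451.4, 250.4] 439.1 239.3
spice_jar 0.65 [248.8, 146.4, 283.1, 176.6] 265.9 160.3
tin 0.93 [248.9, 146.0, 282.8, 179.6] 265.9 160.6
side dict_keys(['color', 'intrinsics', 'world_from_camera', 'shot']) [[-0.472, 0.748, -0.467, -0.057], [-0.882, -0.408, 0.238, 0.551], [-0.013, 0.524, 0.852, 1.167], [0.0, 0.0, 0.0, 1.0]] [[438.2243715479741, 0.0, 333.8962987324018], [0.0, 438.2243715479741, 208.04905088287788], [0.0, 0.0, 1.0]]
knob 0.67 [341.2, 200.1, 377.8, 222.4] 360.0 207.4
hob 0.84 [273.4, 184.6, 399.5, 306.1] 332.2 246.0
spice_jar 0.78 [419.9, 180.3, 435.9, 207.7] 426.1 192.8
tin 0.61 [260.6, 187.7, 288.6, 216.2] 273.8 201.6
{'time': 0.5, 'q': array([-1.30293199e+00,  2.63912793e-01,  1.60404431e+00, -9.82954222e-06,
        1.27368380e+00, -3.69021533e-02]), 'joint_vel': array([ 0.00115968, -0.002333  , -0.0023037 ,  0.00065141, -0.00122466,
        0.00013111]), 'joint_torque': array([ 6.25923326e-05, -5.14402199e+01, -3.67237186e+01,  1.26909111e-05,
        2.56741601e-03, -2.98747182e-05]), 'tool_pos': array([ 0.20253525, -0.64387404,  0.23124712]), 'tcp_rot': array([-3.10514127e+00, -4.76872871e-01,  2.33982007e-05]), 'wrist_force': array([0.02263997, 0.2500119 , 0.64414662]), 'torque': array([-0.01120254, -0.01215584, -0.06322434]), 'grip_force': 0.0, 'width': 1.003630177306469}
```

View pics/top0.png

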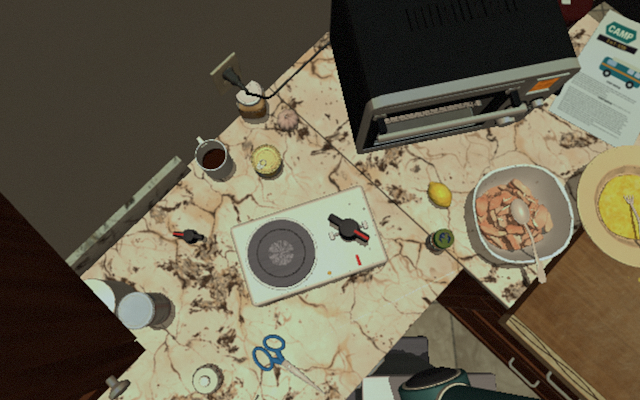

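View pics/side0.png

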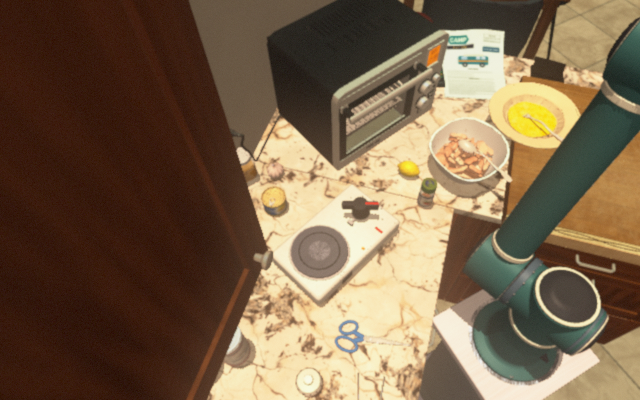

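The top view shows the hob with the knob at about (348,228), pointer towards (365,240), and the red mark at (359,260). The jar is at (441,240) and the tin at (267,161). A smaller look-alike knob lies at (188,236).

Run:
```python
from h import *
c=read_camera("top");s=read_camera("side")
for n,cc,box in(("top",c,(320,205,385,275)),("side",s,(335,192,395,240))):
    im=cc["color"].astype(int);x0,y0,x1,y1=box
    r=(im[...,0]>110)&(im[...,1]<75)&(im[...,2]<85);m=np.zeros_like(r);m[y0:y1,x0:x1]=r[y0:y1,x0:x1]
    k,l,st,ce=cv2.connectedComponentsWithStats(m.astype(np.uint8))
    for i in range(1,k):
        if st[i,4]>4:
            ys,xs=np.nonzero(l==i);print(n,st[i],ce[i].round(1),"z.06",pix2z(cc,*ce[i],.06).round(4),"z.13",pix2z(cc,*ce[i],.130).round(4))
m=masks_of(c,"hob")[0]["mask"].astype(np.uint8)
h=cv2.findContours(m,cv2.RETR_EXTERNAL,cv2.CHAIN_APPROX_NONE)[0];h=max(h,key=cv2.contourArea)[:,0]
P=np.array([pix2z(c,u,v,.06)[:2] for u,v in h],np.float32);print("hobrect",cv2.minAreaRect(P),cv2.boxPoints(cv2.minAreaRect(P)))
k=masks_of(c,"knob")[0]["mask"];ys,xs=np.nonzero(k)
print("knobc",pix2z(c,xs.mean(),ys.mean(),.12))
for nm,z in(("spice_jar",.106),("tin",.058)):
    mm=masks_of(c,nm)[0]["bbox"];print(nm,pix2z(c,(mm[0]+mm[2])/2,(mm[1]+mm[3])/2,z))
big=cv2.resize(c["color"][195:285,310:460],None,fx=5,fy=5,interpolation=cv2.INTER_CUBIC);cv2.imwrite("pics/crop1.png",big[:,:,::-1])
```

```text
top [354 230  15  10  52] [360.8 234.4] z.06 [0.4841 0.1536 0.06  ] z.13 [0.4758 0.1603 0.13  ]
top [356 256   5   9  17] [358.2 259.9] z.06 [0.4237 0.162  0.06  ] z.13 [0.419  0.1683 0.13  ]
hobrect ((0.4641380310058594, 0.280930757522583), (0.20048201084136963, 0.33900895714759827), 17.22734260559082) [[0.31819302 0.41314304]
 [0.41859525 0.08934297]
 [0.61008304 0.14871848]
 [0.5096808  0.47251856]]
knobc [0.48240244 0.55118401 0.12      ]
spice_jar [ 0.46469416 -0.02221989  0.106     ]
tin [0.6714053  0.37960249 0.058     ]
```

View pics/crop1.png

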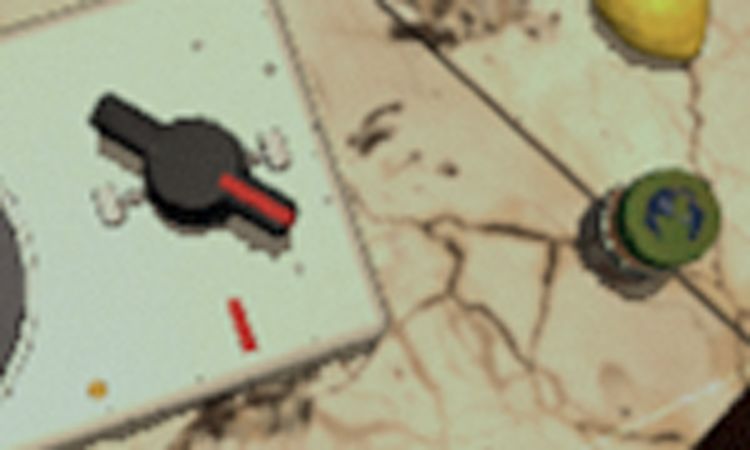

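>>> drive_tool([
  [0, 0, 0, 0.011, -0.0147, 0, 1],
  [0, 0, 0, 0.0219, -0.0293, 0, 1],
  [0, 0, 0, 0.0219, -0.0293, 0, 1],
  [0, 0, 0, 0.0219, -0.0293, 0, 1],
  [0, 0, 0, 0.0219, -0.0293, 0, 1],
  [0, 0, 0, 0.0219, -0.0293, 0, 1],
  [0, 0, 0, 0.0219, -0.0293, 0, 1],
  [0, 0, 0, 0.0219, -0.0293, 0, 1],
])

```text
time: 1.47
tool_pos: [0.2936, -0.3833, 0.2315]
tcp_rot: [3.105, 0.476, 0.001]
wrist_force: [0.6, -0.3, 0.5]
width: 1.004
grip_force: 0.0
```

>>> drive_tool([
  [0, 0, 0, 0.0219, -0.0293, 0, 1],
  [0, 0, 0, 0.0219, -0.0293, 0, 1],
  [0, 0, 0, 0.0219, -0.0293, 0, 1],
  [0, 0, 0, 0.0219, -0.0293, 0, 1],
  [0, 0, 0, 0.0219, -0.0293, 0, 1],
  [0, 0, 0, 0.0219, -0.0293, 0, 1],
  [0, 0, 0, 0.0219, -0.0293, 0, 1],
  [0, 0, 0, 0.0219, -0.0293, 0, 1],
])

```text
time: 2.13
tool_pos: [0.3904, -0.1071, 0.2318]
tcp_rot: [3.105, 0.476, 0.002]
wrist_force: [0.4, -1.0, -0.8]
width: 0.999
grip_force: 0.0
```

>>> drive_tool([
  [0, 0, 0, 0.0219, -0.0293, 0, 1],
  [0, 0, 0, 0.0219, -0.0293, 0, 1],
  [0, 0, 0, 0.0219, -0.0293, 0, 1],
  [0, 0, 0, 0.0219, -0.0293, 0, 1],
  [0, 0, 0, 0.0219, -0.0293, 0, 1],
  [0, 0, 0, 0.011, -0.0147, 0, 1],
  [0, 0, 0, 0, 0, 0, 1],
  [0, 0, 0, 0, 0, 0, 1],
])

```text
time: 2.8
tool_pos: [0.4567, 0.0819, 0.2313]
tcp_rot: [3.104, 0.481, -0.001]
wrist_force: [-0.3, -1.4, -0.3]
width: 1.0
grip_force: 0.0
```

>>> drive_tool([
  [0, 0, 0, 0.0221, -0.029, 0, 1],
  [0, 0, 0, 0.0221, -0.029, 0, 1],
  [0, 0, -6.4, 0.0221, -0.029, 0, 1],
  [0, 0, -6.4, 0, 0, 0, 1],
  [0, 0, -6.4, 0, 0, 0, 1],
  [0, 0, -6.4, 0, 0, 0, 1],
  [0, 0, -6.4, 0, 0, 0.02, 1],
  [0, 0, -6.4, 0, 0, 0.01, 1],
])

```text
time: 3.47
tool_pos: [0.4937, 0.1824, 0.2006]
tcp_rot: [2.772, 1.477, -0.001]
wrist_force: [-0.7, 0.3, -1.2]
width: 1.003
grip_force: 0.0
```

>>> drive_tool([
  [0, 0, 0, 0, 0, 0, 1],
  [0, 0, 0, 0, 0, 0, 1],
])

```text
time: 3.63
tool_pos: [0.4932, 0.1825, 0.2008]
tcp_rot: [2.779, 1.465, -0.003]
wrist_force: [-0.1, 0.3, -0.3]
width: 1.001
grip_force: 0.0
```

Run:
```python
from h import *
s=read_camera("side");c=read_camera("top")
st=status.read_state();print(st["tool_pos"],R.from_rotvec(st["tcp_rot"]).as_matrix()[:,:2].round(3).tolist())
for n,cc,P in(("s",s,(345,205)),("t",c,(348,228))):
    u,v=P;b=cv2.resize(cc["color"][v-50:v+50,u-65:u+65],None,fx=4,fy=4,interpolation=cv2.INTER_CUBIC)[:,:,::-1]
    globals()[n+"b"]=b
cv2.imwrite("pics/pre.png",np.hstack([sb,tb])[:,120:920])
```

```text
[0.49435523 0.18333418 0.20220762] [[0.564, 0.826], [0.826, -0.564], [0.001, 0.001]]
```

View pics/pre.png

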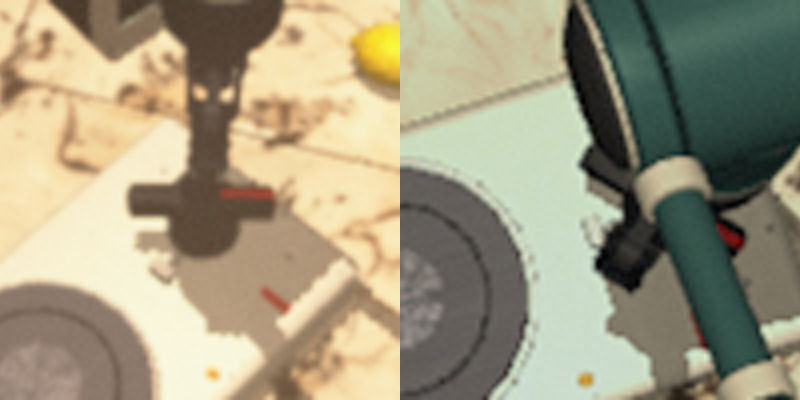

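The left half (side view) shows the fingers straddling the hub, with the lever at (135–275,195) and the stripe at (245,193). The right half (top view) agrees.

>>> drive_tool([
  [0, 0, 0, 0.0018, -0.0012, 0.02, 1],
  [0, 0, 0, 0, 0, 0.03, 1],
  [0, 0, 0, 0, 0, 0.03, 1],
  [0, 0, 0, 0, 0, 0.02, 1],
  [0, 0, 0, 0, 0, 0, 1],
], force=30)

```text
time: 4.15
tool_pos: [0.4907, 0.1849, 0.0975]
tcp_rot: [-2.776, -1.468, 0.012]
wrist_force: [-0.5, -0.4, 0.5]
width: 1.0
grip_force: 0.0
```

>>> drive_tool([
  [0, 0, 0, 0, 0, 0, 0],
  [0, 0, 0, 0, 0, 0, 0],
  [0, 0, 0, 0, 0, 0, 0],
  [0, 0, 0, 0, 0, 0, 0],
  [0, 0, 0, 0, 0, 0, 0],
  [0, 0, 0, 0, 0, 0, 0],
])

```text
time: 4.65
tool_pos: [0.4954, 0.1872, 0.1035]
tcp_rot: [2.776, 1.471, 0.006]
wrist_force: [-1.5, 1.7, 5.9]
width: 0.477
grip_force: 29.7
```

>>> drive_tool([
  [0, 0, 5, 0, 0, 0, 0],
  [0, 0, 6.5, 0, 0, 0, 0],
  [0, 0, 6.5, 0, 0, 0, 0],
  [0, 0, 6.5, 0, 0, 0, 0],
  [0, 0, 6.5, 0, 0, 0, 0],
  [0, 0, 5, 0, 0, 0, 0],
  [0, 0, 2, 0, 0, 0, 0],
  [0, 0, 0, 0, 0, 0, 0],
])

```text
time: 5.32
tool_pos: [0.4943, 0.1862, 0.1017]
tcp_rot: [3.103, 0.487, 0.002]
wrist_force: [1.3, -0.7, -1.2]
width: 0.479
grip_force: 30.4
```

Run:
```python
from h import *
s=read_camera("side");c=read_camera("top")
st=status.read_state();print(st["tool_pos"],st["wrist_force"],st["torque"],R.from_rotvec(st["tcp_rot"]).as_matrix()[:,:2].round(3).tolist())
for n,cc,P in(("s",s,(345,205)),("t",c,(348,228))):
    u,v=P;b=cv2.resize(cc["color"][v-50:v+50,u-65:u+65],None,fx=4,fy=4,interpolation=cv2.INTER_CUBIC)[:,:,::-1]
    globals()[n+"b"]=b
cv2.imwrite("pics/turned.png",np.hstack([sb,tb])[:,120:920])
```

```text
[0.49418081 0.18613483 0.10160593] [ 0.56364211 -0.41333385 -1.76476998] [-0.05375602 -0.17511127 -0.0080449 ] [[0.951, 0.308], [0.308, -0.951], [0.001, 0.0]]
```

View pics/turned.png

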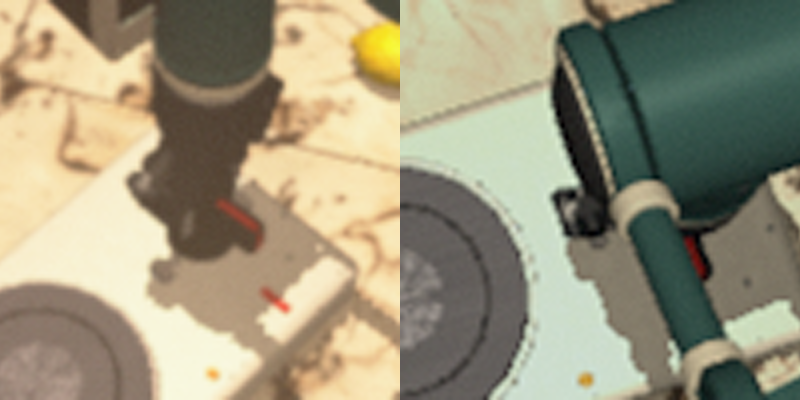

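The side view now shows the stripe running (218,203)→(262,240), roughly parallel to the mark at (275,300). Next I release, lift and check.

>>> drive_tool([
  [0, 0, 0, 0, 0, 0, 1],
  [0, 0, 0, 0, 0, 0, 1],
  [0, 0, 0, 0, 0, 0, 1],
  [0, 0, 0, 0, 0, 0, 1],
  [0, 0, 0, 0, 0, 0, 1],
  [0, 0, 0, 0, 0, -0.03, 1],
  [0, 0, 0, 0, 0, -0.04, 1],
  [0, 0, 0, 0, 0, 0, 1],
])

```text
time: 6.08
tool_pos: [0.4985, 0.1878, 0.1789]
tcp_rot: [-3.101, -0.488, -0.019]
wrist_force: [1.6, 0.8, 1.7]
width: 1.002
grip_force: 0.0
```

```bash
cat > look.py <<'E'
from h import *
import sys
s=read_camera("side");c=read_camera("top")
st=status.read_state();print(st["time"],st["tool_pos"],st["wrist_force"],R.from_rotvec(st["tcp_rot"]).as_matrix()[:,:2].round(3).tolist())
ax=np.array([.4937,.185]);ux=np.array([.955,.296])
im=s["color"].astype(int);r=((im[...,0]>110)&(im[...,1]<85)&(im[...,2]<90));m=np.zeros_like(r);m[185:245,330:400]=r[185:245,330:400]
k,l,sta,ce=cv2.connectedComponentsWithStats(m.astype(np.uint8))
for i in range(1,k):
    if sta[i,4]>5: print("red",sta[i],ce[i].round(1))
# predicted stripe centre (about 33 mm out) for the knob aligned, at three heights
for nm,z in(("up",.130),("catch",.122),("home",.112)):
    print(nm,[proj(s,[*(ax-ux*q),z]).round(1).tolist() for q in(.015,.031,.050)])
print("mark",proj(s,[*(ax-ux*.073),.06]).round(1))
for n,cc,P in(("s",s,(345,205)),("t",c,(348,228))):
    u,v=P;b=cv2.resize(cc["color"][v-50:v+50,u-65:u+65],None,fx=4,fy=4,interpolation=cv2.INTER_CUBIC)[:,:,::-1]
    globals()[n+"b"]=b
cv2.imwrite("pics/"+sys.argv[1],np.hstack([sb,tb])[:,120:920])
E
python3 look.py rel.png
```

```text
6.1833 [0.4957519  0.18689787 0.17396408] [-0.15429635  0.27604915  0.46551462] [[0.952, 0.307], [0.307, -0.952], [0.006, -0.0]]
red [365 206  11  11  38] [370.3 210. ]
up [[365.1, 204.9], [369.3, 208.3], [374.4, 212.4]]
catch [[364.9, 206.4], [369.2, 209.8], [374.2, 213.8]]
home [[364.8, 208.2], [369.0, 211.6], [374.0, 215.7]]
mark [378.8 229.7]
```

View pics/rel.png

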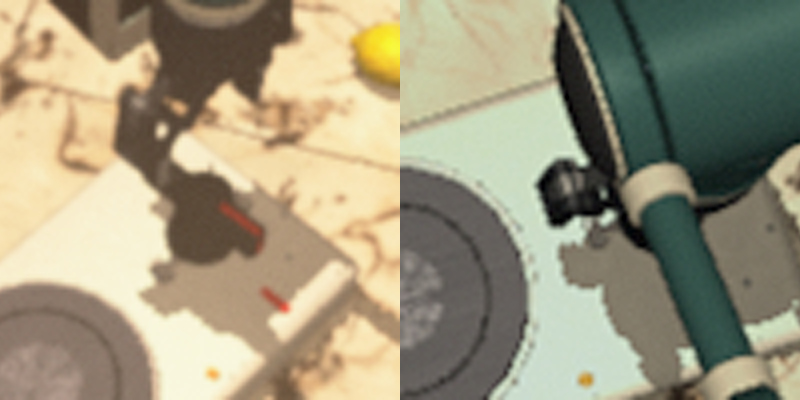

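The knob stands aligned: the stripe centre is at (370,210) against a predicted (369.2,209.8) for a knob dropped onto the catches. Next I shut the fingers and press.

>>> drive_tool([
  [0, 0, 0, 0, 0, 0, 0],
  [0, 0, 0, 0, 0, 0, 0],
  [0, 0, 0, 0, 0, 0, 0],
  [0, 0, 0, 0, 0, 0, 0],
  [0, 0, 0, 0, 0, 0, 0],
  [0, 0, 0, 0, 0, 0, 0],
  [0, 0, 0, 0, 0, 0.018, 0],
  [0, 0, 0, 0, 0, 0.018, 0],
])

```text
time: 6.85
tool_pos: [0.4952, 0.1867, 0.1362]
tcp_rot: [-3.103, -0.488, -0.006]
wrist_force: [-0.2, 0.7, 0.4]
width: -0.001
grip_force: 0.0
```

>>> drive_tool([
  [0, 0, 0, 0, 0, 0.008, 0],
  [0, 0, 0, 0, 0, 0, 0],
  [0, 0, 0, 0, 0, 0, 0],
])

```text
time: 7.1
tool_pos: [0.4934, 0.1861, 0.1269]
tcp_rot: [3.103, 0.488, -0.002]
wrist_force: [-0.0, 0.1, 0.4]
width: -0.004
grip_force: 0.0
```

>>> drive_tool([
  [0, 0, 0, 0, 0, 0.002, 0],
  [0, 0, 0, 0, 0, 0.002, 0],
  [0, 0, 0, 0, 0, 0.001, 0],
  [0, 0, 0, 0, 0, 0, 0],
])

```text
time: 7.43
tool_pos: [0.4941, 0.1863, 0.1226]
tcp_rot: [-3.103, -0.488, -0.001]
wrist_force: [-0.9, -0.2, -0.3]
width: -0.001
grip_force: 0.0
```

>>> drive_tool([
  [0, 0, 0, 0, 0, 0.001, 0],
  [0, 0, 0, 0, 0, 0.001, 0],
  [0, 0, 0, 0, 0, 0.001, 0],
  [0, 0, 0, 0, 0, 0, 0],
])

```text
time: 7.77
tool_pos: [0.4947, 0.1864, 0.1205]
tcp_rot: [-3.103, -0.488, -0.003]
wrist_force: [-1.4, -2.1, 5.6]
width: 0.0
grip_force: 2.6
```

Contact is at about 0.121, so the knob sits on the catches. I press on.

>>> drive_tool([
  [0, 0, 0, 0, 0, 0.0015, 0],
  [0, 0, 0, 0, 0, 0.0015, 0],
  [0, 0, 0, 0, 0, 0.0015, 0],
  [0, 0, 0, 0, 0, 0, 0],
])

```text
time: 8.1
tool_pos: [0.4943, 0.1865, 0.1156]
tcp_rot: [-3.103, -0.488, -0.002]
wrist_force: [0.2, -0.7, -1.2]
width: 0.0
grip_force: 0.0
```

>>> drive_tool([
  [0, 0, 0, 0, 0, 0.0015, 0],
  [0, 0, 0, 0, 0, 0.0015, 0],
  [0, 0, 0, 0, 0, 0.001, 0],
  [0, 0, 0, 0, 0, 0, 0],
])

```text
time: 8.43
tool_pos: [0.494, 0.1863, 0.112]
tcp_rot: [3.103, 0.488, -0.0]
wrist_force: [-4.1, -1.1, 9.8]
width: -0.005
grip_force: 5.5
```

>>> drive_tool([
  [0, 0, 0, 0, 0, 0.001, 0],
  [0, 0, 0, 0, 0, 0.001, 0],
  [0, 0, 0, 0, 0, 0, 0],
])

```text
time: 8.68
tool_pos: [0.4942, 0.1863, 0.1121]
tcp_rot: [3.103, 0.488, 0.0]
wrist_force: [-9.4, -2.3, 23.2]
width: 0.001
grip_force: 11.1
```

>>> drive_tool([
  [0, 0, 0, 0, 0, -0.01, 0],
  [0, 0, 0, 0, 0, -0.03, 0],
  [0, 0, 0, 0, 0, -0.04, 0],
  [0, 0, 0, 0.02, 0.025, -0.02, 0],
  [0, 0, 0, 0, 0.04, 0, 0],
  [0, 0, 0, 0, 0.04, 0, 0],
  [0, 0, 0, 0, 0.04, 0, 0],
  [0, 0, 0, 0, 0, 0, 0],
])

```text
time: 9.35
tool_pos: [0.5591, 0.0484, 0.2086]
tcp_rot: [3.101, 0.48, 0.001]
wrist_force: [0.1, 0.7, 0.8]
width: -0.0
grip_force: 0.0
```

```bash
python3 look.py end.png
```

```text
9.45 [0.55736044 0.052904   0.20805418] [-0.20398178  0.32802424 -0.23199577] [[0.953, 0.303], [0.303, -0.953], [-0.001, -0.001]]
red [364 208  11  12  22] [369.5 213.1]
up [[365.1, 204.9], [369.3, 208.3], [374.4, 212.4]]
catch [[364.9, 206.4], [369.2, 209.8], [374.2, 213.8]]
home [[364.8, 208.2], [369.0, 211.6], [374.0, 215.7]]
mark [378.8 229.7]
```

View pics/end.png

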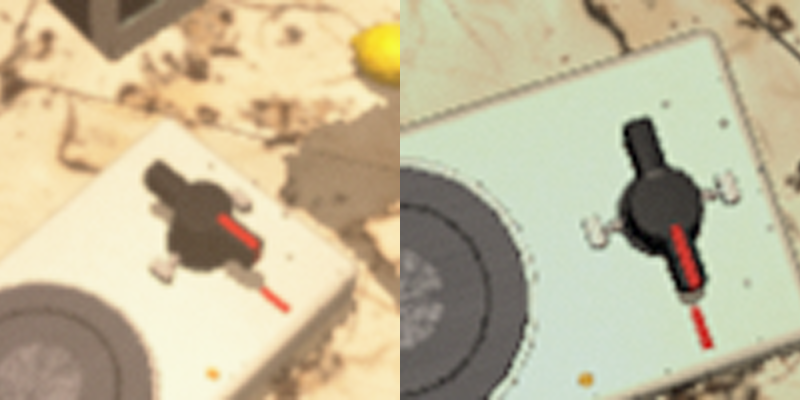

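The pointer (stripe at (685,258) in the right half) lines up with the mark at (702,328). The knob is down at home height and the arm is clear.

```bash
python3 -c "
from workcell import workorder;print(workorder.finish_job())"
```

```text
the job is handed in; nothing more can be done
None
```

The knob is turned so its pointer stands over the red mark and pressed fully down to the deck (top at 112 mm). The gripper has let go and is clear, the jar and tin were not approached, and the job was handed in at about 9.5 s.

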